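Seat a reagent cartridge in the corner of a reader tray

TASK

Pull the reader's tray all the way out to its stop, stand the two-capped reagent cartridge upright on it, and press the cartridge into the corner between the tall front wall and the low side rail, its long side flat along the rail and its short end flat against the wall. Finish while still holding it there with the fingers, pressed firmly on both the wall and the rail with the tray still fully out: do not let go. Leave everything else on the bench where it stands.

Things in the scene. Friction and masses are not known exactly. Their poses are not given: they have to be found in the camera images.
- tray (a joint): Tray of the reader (fixed low white box, 240 deep x 260 wide x 115 mm high, its front roughly facing the robot). Value: pull-out in m, 0 shut to 0.15 at its hard stop; may start a little open. Slides level along -x of tray_corner, friction 1.5 N, stays where left. Floor (tray_c0) 30 mm above the bench, 170 mm wide; fully out, 150 mm of it shows between front wall and reader.
- tray_grip (a point): Gripping point of the tray's upright black post handle, 80 mm above the bench; it moves with the tray. Post 16 (x) x 14 (y) mm, its top 18 mm above this point; it rises from a small grey ledge whose top is 48 mm below this point. The tall front wall's outer face is 38 mm behind the point (+x), its inner face 50 mm. Axes as tray_corner's.
- tray_corner (a point): Corner to press into, where the inner faces of front wall and side rail meet the tray floor (30 mm above the bench); moves with the tray. Axes: x level, straight into the reader, y along the front wall towards the rail, z up; free floor lies to +x and -y, up to a 9 mm high rim. A seated cartridge has its origin 33 mm to +x and 22 mm to -y of it, its x axis parallel to x.
- front_wall (a point): First stop (tray_c4): the tall grey front wall of the tray, 12 mm thick, 180 mm wide, rising 45 mm above the tray floor. This point is on the top edge of its inner face (the face towards +x), in the middle of the tray's width.
- side_rail (a point): Second stop (tray_c5): the low bare steel rail on the tray floor, 150 mm long (x) starting at the front wall, 14 mm thick, 16 mm high. This point is on the top edge of its inner face (the face towards -y), at the middle of its length; that face is 55 mm to +y of the tray's middle.
- cartridge: The two-capped reagent cartridge: upright white plastic brick 66 (x, long side) x 44 (y) x 60 mm high, about 0.2 kg, with two small round grey caps (22 mm across, 12 mm high) side by side on top along its length; origin at the centre of its underside, z up. Stands on the bench at first, to the left of the reader.
- single_cap: Bystander: white brick 66 x 44 x 45 mm high with one wide grey cap (36 mm across, 12 mm high); origin at the centre of its underside.
- jar: Bystander: round white jar, 60 mm across, 70 mm high; origin at the centre of its underside.
- tube_rack: Bystander: grey tube rack 70 x 180 mm, 94 mm high with its tubes; origin at the centre of its underside.
- tube_box: Bystander: open cardboard box of tubes, 100 x 140 x 45 mm; origin at the centre of its underside.
- wash_bottle: Bystander: small white bottle 52 mm across, 95 mm high; origin at the centre of its underside.
- beaker: Bystander: clear beaker 60 mm across, 70 mm high; origin at the centre of its underside.
Things that resemble listed ones, but are neither listed nor needed, are in the scene too. What is shaped like the cartridge but orange or yellow is not meant.

How it is judged:
On the way, in this order (a step that is already met when the one before it is completed fails the run):
1. the tray is pulled out to its stop (value of joint tray above 0.144 m), for 0.2 s.
2. the cartridge stands upright on the tray floor, with the tray still out (value of joint tray above 0.144 m and contact force between cartridge and tray_c0 above 0.2 N and angle between cartridge's own z axis and vertical below 0.12 rad and z of cartridge in the frame of tray_corner between -0.004 and 0.005 m and x of cartridge in the frame of tray_corner between 0.02 and 0.12 m and y of cartridge in the frame of tray_corner between -0.125 and -0.012 m), for 0.2 s.
At the end, for the whole second after the job is handed in: Tray out by over 144 of 150 mm; cartridge upright (0.08 rad) on the tray floor, long side parallel to the rail (0.06 rad), within 4 mm of fully in the corner, at rest, pressing on front wall and side rail with over 1 N each, fingers still on it with over 1 N (value of joint tray above 0.144 m and contact force between cartridge and tray_c4 above 1 N and contact force between cartridge and tray_c5 above 1 N and contact force between the fingers and cartridge above 1 N and angle between cartridge's own z axis and vertical below 0.08 rad and angle between the x axis of cartridge and the x axis of tray_corner, either way round below 0.06 rad and linear speed of cartridge below 0.02 m/s and x of cartridge in the frame of tray_corner between 0.029 and 0.037 m and y of cartridge in the frame of tray_corner between -0.026 and -0.018 m and z of cartridge in the frame of tray_corner between -0.004 and 0.004 m); the arm keeps its last pose, push and grip.
It fails at once if a bystander (single cap, jar, tube rack) is moved by more than 30 mm or knocked over (distance of any of single_cap, jar, tube_rack from where it was at the start of the episode above 0.03 m or angle between any of single_cap, jar, tube_rack's own z axis and vertical above 0.5 rad).
It fails at once if a bystander (tube box, wash bottle, beaker) is moved by more than 30 mm or knocked over (distance of any of tube_box, wash_bottle, beaker from where it was at the start of the episode above 0.03 m or angle between any of tube_box, wash_bottle, beaker's own z axis and vertical above 0.5 rad).
It also fails if it takes over 64 s, if anything falls off the work surface, if the arm or the gripper's body presses on something with over 40 N, if the wrist force passes 120 N, or if a joint passes its speed limit or range.

ROBOT

A 6-joint arm with a two-finger parallel gripper is mounted at the origin on the work surface. World frame = base frame: x ahead of the robot, y to its left, z up, the work surface at z = 0. Lengths are in m, angles in rad, forces in N, time in s.
With the tool pointing down it reaches from about 0.35 to 0.85 m from the base axis. Payload 8.1 kg.
Tool frame: the origin (TCP) lies at the very end of the fingers, on their centre line; the grasp point (between the pads) lies r.hold_point_z behind it (r.hold_point_z is the distance from the TCP to the grasp point, in m); z points along the fingers, y is the direction in which the jaws open and shut (so a half turn about z gives the same grasp; the last joint's range is limited). The gripper opens to 85 mm and grips with 20 to 120 N. Pads are 22 mm wide; open, the fingers measure 114 mm over their backs; the gripper's body (76 mm by 85 mm) begins 54 mm behind the grasp point. The pads swing forward as they close: fully open they stand 13 mm farther back than shut.
Start: joints at [1.107, 0.13, 1.488, -0, 1.523, -0.085], TCP at [0.222, 0.557, 0.231] pointing down, gripper open.
Joint ranges: [-2.96, 2.96], [-0.89, 2.26], [0.02, 2.5], [-1.34, 4.48], [0, 2.73], [-2.66, 2.66]. Speed limits (rad/s): [2.39, 2.39, 2.79, 3.14, 3.14, 3.14].

INTERFACE

Orientations are given as a unit quaternion [w, x, y, z].
In Python, from station import r, imaging gives the robot as it stands. The module is installed in compiled form; this text tells all that it offers.
- The arm moves only by the tool send_rows, never from a script. Its argument "series" is one flat list of numbers, 7 for each row, row after row: the opening, from -1 (shut) to 1 (fully open), then the shift along the tool's x, y, z in mm, then the turn, a rotation vector about the tool's x, y, z in rad. A call has 1 to 20 rows; each row is the pose to reach, as a shift and turn from the pose measured when the call began, along the tool's axes at that moment; what a row does not reach only later rows make up. A row lasts 1/10 s, in which the tool goes at most 50 mm and 8.59 degrees, less where a joint would pass 70% of its speed; a pose out of reach is approached as far as the arm can. A call with a gripper value outside its range is refused whole. The fingers move at their own pace and stop on an object; "force" is the grip in N (left out, the last holds). Time passes only in rows, so rows that repeat a pose let the fingers close. It gives the time, the measured TCP pose, the force and the opening at its end, in the units of the state.
- r.sense(): the state, without advancing time (a new reading comes with each control period).
- imaging.capture(name): name is "scene" or "top" or "wrist"; returns (picture, depth): 400x640x3 uint8, blue, green, red; 400x640 float32, m along the optical axis (not along the pixel's ray), 0 where there is no reading.
- imaging.camera_params(name): a dict with "camera_matrix" (3x3 intrinsics, pixels), "k1" (the pictures are not rectified: a ray, as slopes to the right and down, at radius r is drawn at 1 + k1 r^2 times it, then the intrinsics apply), "R" (3x3) and "t" (3): a world point X has camera coordinates R X + t. Camera axes: x right, y down, z forward; pixel columns grow to the right and rows downward; lengths in m; the calibration is good to about 2 mm. A picture is of the moment at which its call begins: read the wrist's pose just before it. camera_params takes no time and is no camera call; for the wrist camera it gives the pose at the moment of the call.
- r.hand_in(): hands the job in, once; it reports no verdict.
The state is a dict: "t": time; "q": joint angles; "joint_vel": joint speeds; "tau": joint torques, N m; "position": TCP position; "tool_rot": TCP orientation; "ft_force": force on the tool from outside, world axes, zero at the start; "ft_torque": the same for the moment, N m; "width": finger opening in m.
Only numpy, scipy, OpenCV 4.12 (cv2) and the standard library are available. Lean on these libraries where they do the work, as an engineer would, in place of code of your own. Each camera call takes 0.05 s, during which the arm holds its last target.

## Working session

There is one attempt and no reset: what is moved stays moved. The work goes in short steps, Python scripts to look and compute and a tool call to move; the robot and the scene stay as the last step left them, time stands still between calls to the robot, and variables do not carry over. Pictures are saved under pics/ and viewed, and the job is handed in when it is done.

Besides the shell and the picture viewer there is one more tool, called by a JSON object that holds its "method" and its "body". send_rows: Moves the arm, as the interface text tells. Its arguments: {"type":"object","properties":{"series":{"type":"array","items":{"type":"number"}},"force":{"type":"number"}},"required":["series"]}

```bash
mkdir -p pics; cat > h.py <<'E'
import numpy as np, cv2
from station import r, imaging
def cap(n):
    p=imaging.camera_params(n); im,d=imaging.capture(n); return im,d,p
def w(p,d,u,v,z=None):
    K=np.array(p["camera_matrix"]);k1=p["k1"];R=np.array(p["R"]);t=np.array(p["t"])
    a=np.array([(u-K[0,2])/K[0,0],(v-K[1,2])/K[1,1]]); s=a.copy()
    for _ in range(20): s=a/(1+k1*(s@s))
    ray=np.array([s[0],s[1],1.]); 
    if z is None: return R.T@(ray*d[int(round(v)),int(round(u))]-t)
    c=-R.T@t; g=R.T@ray; return c+g*(z-c[2])/g[2]
def cloud(p,d):
    K=np.array(p["camera_matrix"]);R=np.array(p["R"]);t=np.array(p["t"])
    h,wd=d.shape; uv=np.stack(np.meshgrid(np.arange(wd),np.arange(h)),-1).reshape(-1,2).astype(float)
    s=cv2.undistortPoints(uv[:,None],K,np.array([p["k1"],0,0,0.]))[:,0]
    P=np.c_[s,np.ones(len(s))]*d.reshape(-1,1)
    return ((P-t)@R).reshape(h,wd,3)
E
python3 - <<'E'
from h import *
s=r.sense(); print({k:np.round(v,3) for k,v in s.items()}, r.hold_point_z)
for n in ["scene","top","wrist"]:
    im,d,p=cap(n); cv2.imwrite(f"pics/{n}0.png",im); np.savez(f"{n}0.npz",im=im,d=d,p=np.array(p,dtype=object)); print(n,np.round(p["t"],3),np.round(-np.array(p["R"]).T@p["t"],3))
E
```

```text
{'t': np.float64(0.0), 'q': array([ 1.107,  0.131,  1.489,  0.   ,  1.523, -0.085]), 'joint_vel': array([ 0.   , -0.002,  0.001, -0.   , -0.   ,  0.   ]), 'tau': array([-1.0000e-03, -5.6938e+01, -5.0057e+01, -0.0000e+00,  1.4000e-02,
        0.0000e+00]), 'position': array([0.222, 0.557, 0.23 ]), 'tool_rot': array([-0.   ,  0.188,  0.982, -0.001]), 'ft_force': array([ 0.587,  0.372, -1.026]), 'ft_torque': array([-0.087,  0.006,  0.04 ]), 'width': np.float64(0.085)} 0.0187
scene [-0.385 -0.17   1.675] [ 1.261 -0.781  0.884]
top [-0.052  0.552  1.451] [ 0.251 -0.024  1.533]
wrist [-0.599 -0.037  0.378] [0.153 0.584 0.373]
```

View pics/scene0.png

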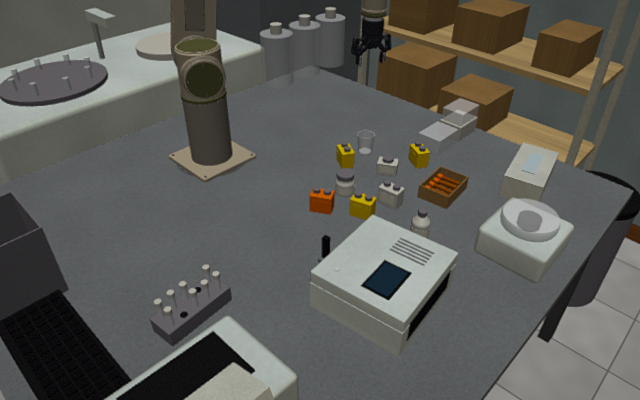

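View pics/top0.png

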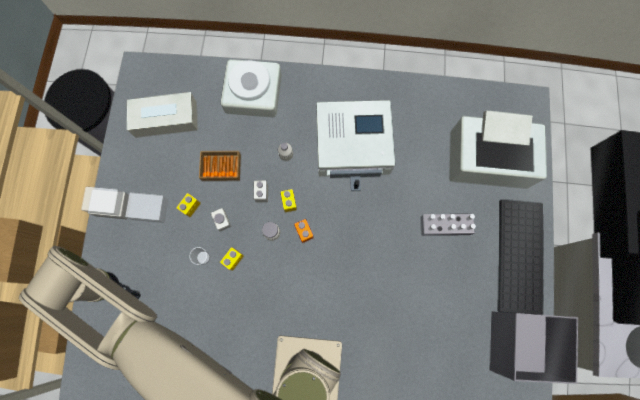

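View pics/wrist0.png

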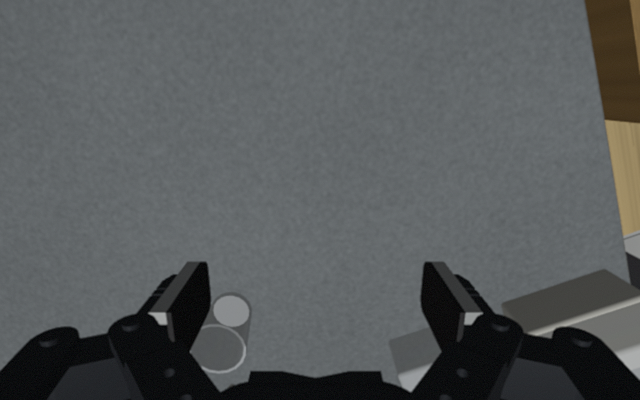

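The top view shows the reader at (355,135), its front and the black handle at (356,185). There are four two-capped candidates:
- White at (260,190), which fits the description.
- Yellow at (289,200), (187,205) and (231,259), excluded by colour.
- Orange at (304,231), excluded by colour.

The white brick at (220,219) has one wide cap, so it is the bystander. I'll confirm this in an enlarged crop.

```bash
python3 - <<'E'
from h import *
z=np.load("top0.npz",allow_pickle=True); im=z["im"]
cv2.imwrite("pics/c1.png",cv2.resize(im[90:290,160:420],None,fx=3,fy=3,interpolation=cv2.INTER_CUBIC)[:600,:780])
s=np.load("scene0.npz",allow_pickle=True)["im"]
cv2.imwrite("pics/c2.png",cv2.resize(s[120:280,290:480],None,fx=4,fy=4,interpolation=cv2.INTER_CUBIC)[:600])
E
```

```text
(no output)
```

View pics/c1.png

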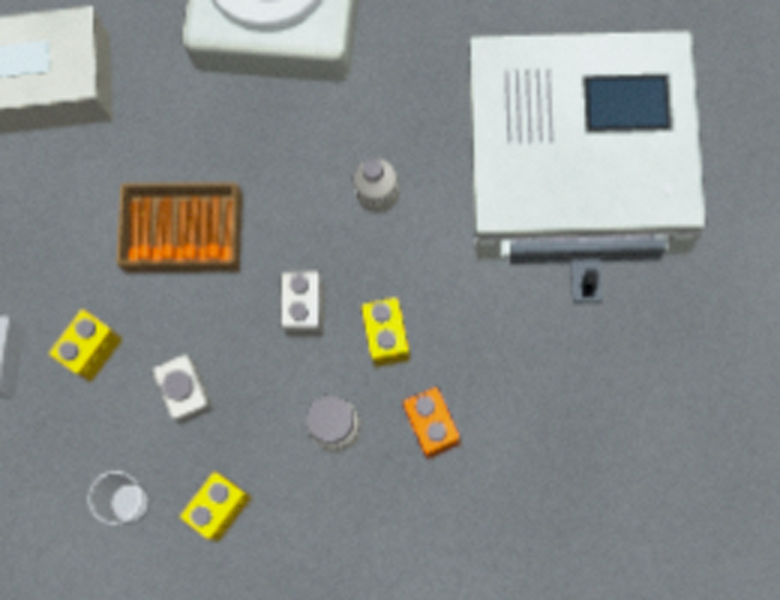

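View pics/c2.png

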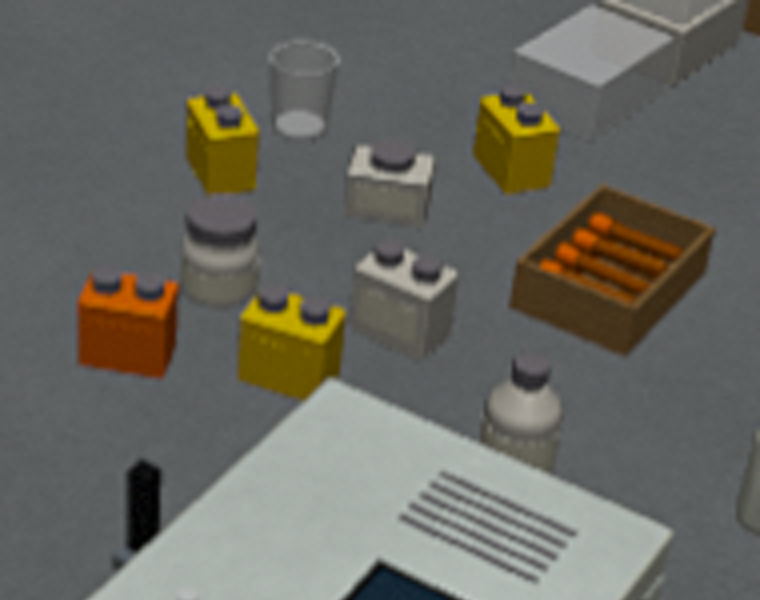

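The enlarged crops confirm it: the white brick with two caps at crop (300,300), full image (260,190), is the cartridge. Next I'll measure it, the handle, the wall and the reader.

```bash
python3 - <<'E'
from h import *
z=np.load("top0.npz",allow_pickle=True); im=z["im"];d=z["d"];p=z["p"].item()
C=cloud(p,d)
hsv=cv2.cvtColor(im,cv2.COLOR_BGR2HSV)
print("bench z",C[300,400],C[200,330])
# cartridge: roi top face pts z>50mm
def rect(u0,u1,v0,v1,zl,zh):
    P=C[v0:v1,u0:u1].reshape(-1,3); m=(P[:,2]>zl)&(P[:,2]<zh); P=P[m]
    r_=cv2.minAreaRect(P[:,:2].astype(np.float32)); print(len(P),"z",np.round(np.percentile(P[:,2],[5,50,95]),4),"c",np.round(r_[0],4),"sz",np.round(r_[1],4),"ang",round(r_[2],2),np.round(P[:,:2].mean(0),4))
print("cart");rect(248,272,176,204,.045,.085)
print("single");rect(205,235,205,235,.03,.07)
print("yellow");rect(278,300,184,214,.045,.085)
print("orange");rect(292,316,215,245,.045,.085)
print("jar");rect(258,284,218,244,.05,.08)
print("bottle");rect(274,296,138,162,.05,.1)
print("tubebox");rect(198,244,148,184,.03,.06)
print("reader top");rect(310,400,95,175,.105,.125)
print("wall");rect(320,390,168,180,.06,.09)
print("post");rect(345,365,176,192,.06,.12)
# caps
for n,(u,v) in dict(c1=(259.9,184.7),c2=(259.6,193.7)).items(): print(n,w(p,d,u,v,.072))
print("post top", w(p,d,356.6,182.5,.098))
for u in (330.5,381.5):
  print("wall front edge",w(p,d,u,176.5,.075))
E
```

```text
bench z [ 0.26350843 -0.30031171  0.00071007] [ 0.59390022 -0.02924154 -0.00073572]
cart
250 z [0.0495 0.0607 0.0743] c [0.5982 0.2175] sz [0.0677 0.0443] ang 4.33 [0.5958 0.216 ]
single
237 z [0.0364 0.0467 0.0598] c [0.4843 0.347 ] sz [0.0666 0.0431] ang 29.29 [0.4831 0.3447]
yellow
246 z [0.0546 0.0611 0.0745] c [0.5719 0.1167] sz [0.0668 0.0436] ang 17.29 [0.5704 0.1159]
orange
254 z [0.0533 0.0608 0.0739] c [0.4704 0.0529] sz [0.066  0.0443] ang 29.35 [0.4693 0.0524]
jar
203 z [0.062  0.0691 0.0748] c [0.4596 0.166 ] sz [0.0506 0.0513] ang 35.67 [0.4588 0.1654]
bottle
154 z [0.0552 0.068  0.096 ] c [0.7472 0.146 ] sz [0.0428 0.05  ] ang 20.0 [0.7451 0.1453]
tubebox
451 z [0.0307 0.0369 0.0477] c [0.6779 0.3794] sz [0.1044 0.1427] ang 4.74 [0.6783 0.3809]
reader top
4902 z [0.1093 0.1147 0.1199] c [ 0.8134 -0.0941] sz [0.2426 0.2615] ang 7.08 [ 0.8086 -0.0933]
wall
292 z [0.0629 0.0742 0.0872] c [ 0.6887 -0.1061] sz [0.0175 0.2416] ang 7.57 [ 0.6876 -0.1007]
post
33 z [0.063  0.0934 0.1012] c [ 0.6438 -0.1141] sz [0.0162 0.0142] ang 7.85 [ 0.6413 -0.1137]
c1 [0.60970283 0.21635522 0.072     ]
c2 [0.57792892 0.21358764 0.072     ]
post top [ 0.64054683 -0.11353114  0.098     ]
wall front edge [ 0.65991845 -0.0236081   0.075     ]
wall front edge [ 0.67609644 -0.19933403  0.075     ]
```

```bash
python3 - <<'E'
from h import *
z=np.load("top0.npz",allow_pickle=True); im=z["im"]
cv2.imwrite("pics/c3.png",cv2.resize(im[155:200,310:400],None,fx=8,fy=8,interpolation=cv2.INTER_CUBIC))
cv2.imwrite("pics/c4.png",cv2.resize(im[165:215,240:310],None,fx=10,fy=10,interpolation=cv2.INTER_CUBIC))
E
```

```text
(no output)
```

View pics/c3.png

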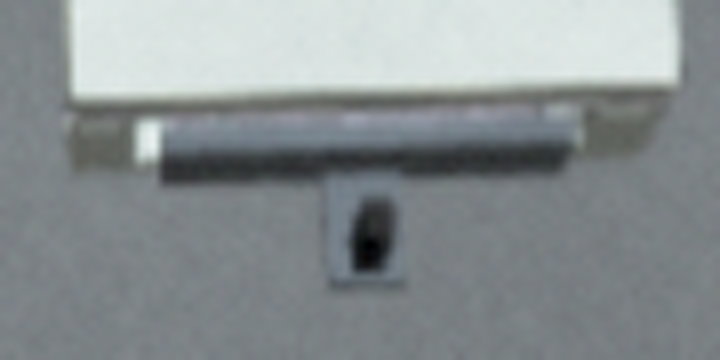

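View pics/c4.png

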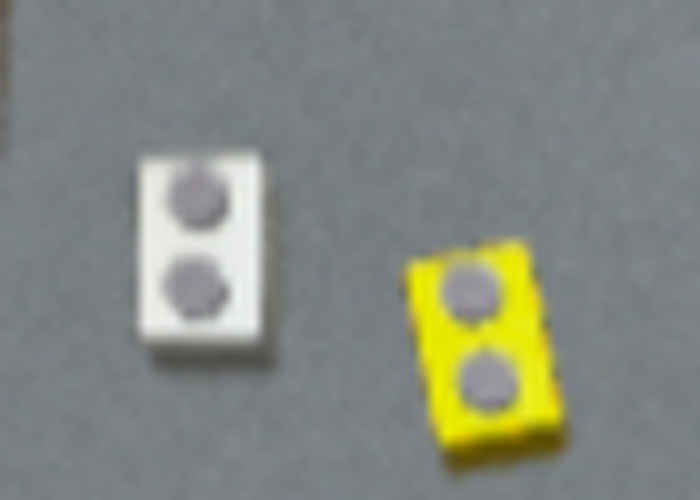

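```bash
cat >> h.py <<'E'
from scipy.spatial.transform import Rotation as Ro
def goto(pos,yaw):
    "tool down, tool y at world angle yaw(deg)"
    s=r.sense(); q=s["tool_rot"]; R0=Ro.from_quat([q[1],q[2],q[3],q[0]])
    y=np.radians(yaw); ty=np.array([np.cos(y),np.sin(y),0]); tz=np.array([0,0,-1.]); tx=np.cross(ty,tz)
    R1=Ro.from_matrix(np.c_[tx,ty,tz])
    print("shift mm",np.round(R0.inv().apply(np.array(pos)-s["position"])*1000,1),"rot",np.round((R0.inv()*R1).as_rotvec(),4),"t",round(float(s["t"]),2))
E
python3 - <<'E'
from h import *
goto([.643,-.114,.2],97.1)
z=np.load("top0.npz",allow_pickle=True); p=z["p"].item(); d=z["d"]
for a in [(330.2,175),(381.5,174)]: print(w(p,d,*a,.075))
print(w(p,d,357.2,181,.098))
E
```

```text
shift mm [-639.6 -467.7   31.1] rot [-1.400e-03 -5.000e-04 -5.026e-01] t 0.15
[ 0.66517583 -0.02211807  0.075     ]
[ 0.68506085 -0.19879346  0.075     ]
[ 0.64597787 -0.1151786   0.098     ]
```

{"method": "send_rows", "body": {"series": [1, -640, -468, 31, 0, 0, -0.5, 1, -640, -468, 31, 0, 0, -0.5, 1, -640, -468, 31, 0, 0, -0.5, 1, -640, -468, 31, 0, 0, -0.5, 1, -640, -468, 31, 0, 0, -0.5, 1, -640, -468, 31, 0, 0, -0.5, 1, -640, -468, 31, 0, 0, -0.5, 1, -640, -468, 31, 0, 0, -0.5, 1, -640, -468, 31, 0, 0, -0.5, 1, -640, -468, 31, 0, 0, -0.5, 1, -640, -468, 31, 0, 0, -0.5, 1, -640, -468, 31, 0, 0, -0.5, 1, -640, -468, 31, 0, 0, -0.5, 1, -640, -468, 31, 0, 0, -0.5, 1, -640, -468, 31, 0, 0, -0.5, 1, -640, -468, 31, 0, 0, -0.5, 1, -640, -468, 31, 0, 0, -0.5, 1, -640, -468, 31, 0, 0, -0.5, 1, -640, -468, 31, 0, 0, -0.5, 1, -640, -468, 31, 0, 0, -0.5]}}

```text
t: 2.15
position: [0.643, -0.1131, 0.2006]
tool_rot: [-0.0, -0.061, 0.998, -0.001]
ft_force: [-0.5, 0.1, -0.2]
width: 0.0855
```

```bash
python3 - <<'E'
from h import *
im,d,p=cap("wrist"); cv2.imwrite("pics/w1.png",im); np.savez("w1.npz",im=im,d=d,p=np.array(p,dtype=object))
s=r.sense(); print(s["position"],s["q"],s["ft_force"]); goto([.643,-.114,.2],97.1)
E
```

```text
[ 0.64307993 -0.11310361  0.20078947] [-2.51897041e-01  2.86377849e-01  1.36615805e+00 -1.24311089e-03
  1.48853763e+00 -1.94541928e+00] [-0.02105713 -0.30938919 -0.05409709]
shift mm [ 0.2 -0.9  0.8] rot [-0.0013  0.     -0.0011] t 2.2
```

View pics/w1.png

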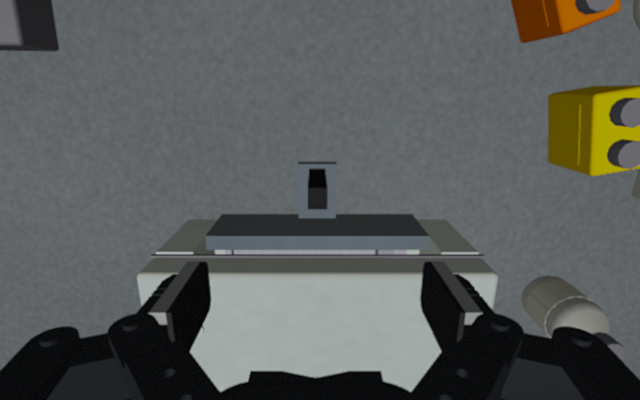

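```bash
python3 - <<'E'
from h import *
z=np.load("w1.npz",allow_pickle=True); im=z["im"];d=z["d"];p=z["p"].item()
C=cloud(p,d)
for v in range(160,222,4): print(v,np.round(C[v,317],4), im[v,317])
print("post top corners",[np.round(w(p,d,u,v,.098),4) for u,v in [(308,189),(327,189),(308,209),(327,209)]])
for a in [(206,235),(429,235),(206,248),(429,248)]: print(a,np.round(w(p,d,*a,.075),4),np.round(C[a[1]-3,a[0]+(3 if a[0]<300 else -3)],4))
m=(C[...,2]>.11)&(C[...,2]<.12); m[:250]=0; vs,us=np.where(m); 
f=[C[np.where(m[:,u])[0][0],u] for u in range(220,420,10)]; f=np.array(f); print("reader front",np.polyfit(f[:,1],f[:,0],1),f[0],f[-1])
E
```

```text
160 [ 6.328e-01 -1.132e-01 -3.000e-04] [105 103  98]
164 [ 0.6304 -0.1137  0.032 ] [98 92 84]
168 [ 0.6342 -0.1132  0.0306] [82 77 70]
172 [ 0.6339 -0.1133  0.0486] [3 2 5]
176 [ 0.6342 -0.1133  0.0622] [13 13 10]
180 [ 0.6338 -0.1134  0.0771] [1 1 0]
184 [ 0.634  -0.1135  0.0888] [12 10  9]
188 [ 0.6347 -0.1134  0.0976] [30 33 29]
192 [ 0.6373 -0.1131  0.0984] [36 35 36]
196 [ 0.6407 -0.1127  0.0967] [35 34 35]
200 [ 0.6432 -0.1124  0.0982] [34 34 32]
204 [ 0.6464 -0.112   0.0974] [35 34 34]
208 [ 0.6495 -0.1116  0.097 ] [48 46 42]
212 [ 0.6741 -0.1082  0.0326] [110 104  95]
216 [ 0.6782 -0.1077  0.032 ] [112 105  96]
220 [ 0.6792 -0.1076  0.0398] [41 42 37]
post top corners [array([ 0.6361, -0.1196,  0.098 ]), array([ 0.6344, -0.1064,  0.098 ]), array([ 0.6508, -0.1179,  0.098 ]), array([ 0.6491, -0.1044,  0.098 ])]
(206, 235) [ 0.6901 -0.1959  0.075 ] [ 0.6907 -0.1957  0.067 ]
(429, 235) [ 0.6682 -0.0187  0.075 ] [ 0.6688 -0.0186  0.067 ]
(206, 248) [ 0.7015 -0.1955  0.075 ] [ 0.6985 -0.1932  0.0752]
(429, 248) [ 0.6793 -0.0163  0.075 ] [ 0.6775 -0.0189  0.0739]
reader front [-0.12173502  0.67921584] [ 0.70058698 -0.17517391  0.11097331] [ 0.68413677 -0.04010183  0.11045944]
```

```bash
python3 - <<'E'
from h import *
im=np.load("w1.npz",allow_pickle=True)["im"]
cv2.imwrite("pics/w1c.png",cv2.resize(im[155:265,195:445],None,fx=3,fy=3,interpolation=cv2.INTER_CUBIC))
E
```

```text
(no output)
```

View pics/w1c.png

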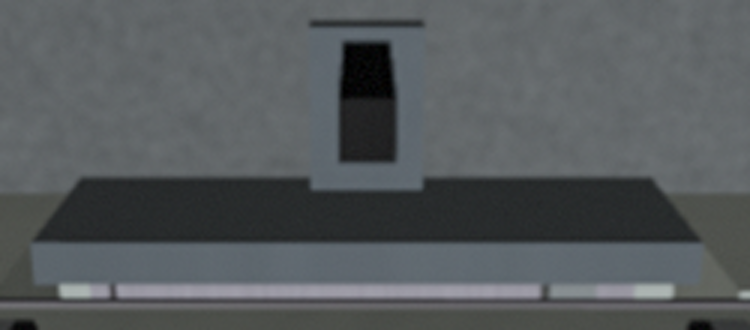

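The post top in the wrist view spans (308–327, 189–209), giving a centre of (0.6426, −0.112) at z 0.098. Its size and height agree with the description, and the tray yaw is 7.0°. The arm is already within 1 mm, so I'll descend and grip.

{"method": "send_rows", "body": {"series": [1, 0, 1, 40, 0, 0, 0, 1, 0, 1, 80, 0, 0, 0, 1, 0, 1, 110, 0, 0, 0, 1, 0, 1, 130, 0, 0, 0, 1, 0, 1, 139, 0, 0, 0, 1, 0, 1, 139, 0, 0, 0, -1, 0, 1, 139, 0, 0, 0, -1, 0, 1, 139, 0, 0, 0, -1, 0, 1, 139, 0, 0, 0, -1, 0, 1, 139, 0, 0, 0, -1, 0, 1, 139, 0, 0, 0, -1, 0, 1, 139, 0, 0, 0, -1, 0, 1, 139, 0, 0, 0], "force": 50}}

```text
t: 3.5
position: [0.6433, -0.1119, 0.0625]
tool_rot: [0.0, -0.061, 0.998, -0.001]
ft_force: [-1.4, 3.2, 5.0]
width: 0.0129
```

{"method": "send_rows", "body": {"series": [-1, 10, 0, 0, 0, 0, 0, -1, 25, 0, 0, 0, 0, 0, -1, 45, 0, 0, 0, 0, 0, -1, 65, 0, 0, 0, 0, 0, -1, 85, 0, 0, 0, 0, 0, -1, 105, 0, 0, 0, 0, 0, -1, 120, 0, 0, 0, 0, 0, -1, 130, 0, 0, 0, 0, 0, -1, 136, 0, 0, 0, 0, 0, -1, 140, 0, 0, 0, 0, 0, -1, 142, 0, 0, 0, 0, 0]}}

```text
t: 4.6
position: [0.5024, -0.1293, 0.0624]
tool_rot: [0.001, -0.061, 0.998, -0.0]
ft_force: [1.7, 2.5, 2.2]
width: 0.0136
```

{"method": "send_rows", "body": {"series": [-1, 3, 0, 0, 0, 0, 0, -1, 5, 0, 0, 0, 0, 0, -1, 7, 0, 0, 0, 0, 0, -1, 9, 0, 0, 0, 0, 0, -1, 9, 0, 0, 0, 0, 0]}}

```text
t: 5.1
position: [0.4951, -0.1302, 0.0625]
tool_rot: [0.002, -0.061, 0.998, -0.001]
ft_force: [12.3, 2.4, -5.7]
width: 0.0134
```

{"method": "send_rows", "body": {"series": [-1, 2, 0, 0, 0, 0, 0, -1, 3, 0, 0, 0, 0, 0, -1, 3, 0, 0, 0, 0, 0, -1, 3, 0, 0, 0, 0, 0]}}

```text
t: 5.5
position: [0.4952, -0.1302, 0.0625]
tool_rot: [0.006, -0.062, 0.998, -0.001]
ft_force: [21.0, 3.5, -14.4]
width: 0.0132
```

The tray is at its stop: the force rose with no further motion. I'll release, lift, and look.

{"method": "send_rows", "body": {"series": [1, 0, 0, 0, 0, 0, 0, 1, 0, 0, 0, 0, 0, 0, 1, 0, 0, 0, 0, 0, 0, 1, 0, 0, 0, 0, 0, 0, 1, 0, 0, -30, 0, 0, 0, 1, 0, 0, -70, 0, 0, 0, 1, 0, 0, -110, 0, 0, 0, 1, 0, 0, -150, 0, 0, 0, 1, 0, 0, -170, 0, 0, 0, 1, 0, 0, -170, 0, 0, 0]}}

```text
t: 6.5
position: [0.4951, -0.131, 0.237]
tool_rot: [0.009, -0.061, 0.998, -0.002]
ft_force: [0.3, -0.4, -0.2]
width: 0.0851
```

```bash
python3 - <<'E'
from h import *
for n in ["wrist","top"]:
    im,d,p=cap(n); cv2.imwrite(f"pics/{n}2.png",im if n=="wrist" else cv2.resize(im[90:290,160:420],None,fx=3,fy=3)); np.savez(n+"2.npz",im=im,d=d,p=np.array(p,dtype=object))
s=r.sense(); print(s["position"],s["tool_rot"],s["ft_force"])
goto([.5965,.2155,.2],95)
E
```

```text
[ 0.49315369 -0.13029238  0.23248197] [ 5.98879650e-03 -6.14498131e-02  9.98091809e-01 -8.92306118e-04] [-0.41097452 -0.17236994  0.24304578]
shift mm [-144.6  330.6   33.4] rot [-0.0023  0.0119  0.0357] t 6.6
```

View pics/wrist2.png

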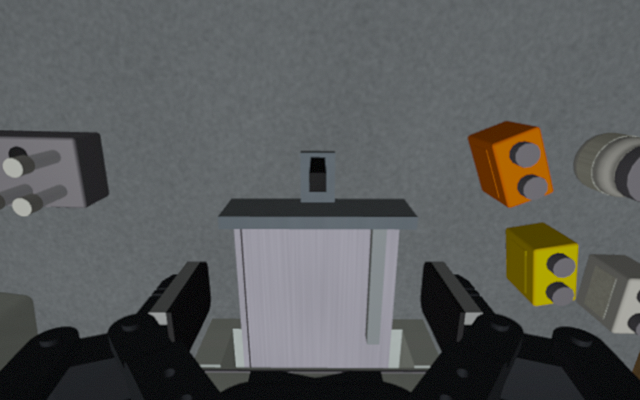

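View pics/top2.png

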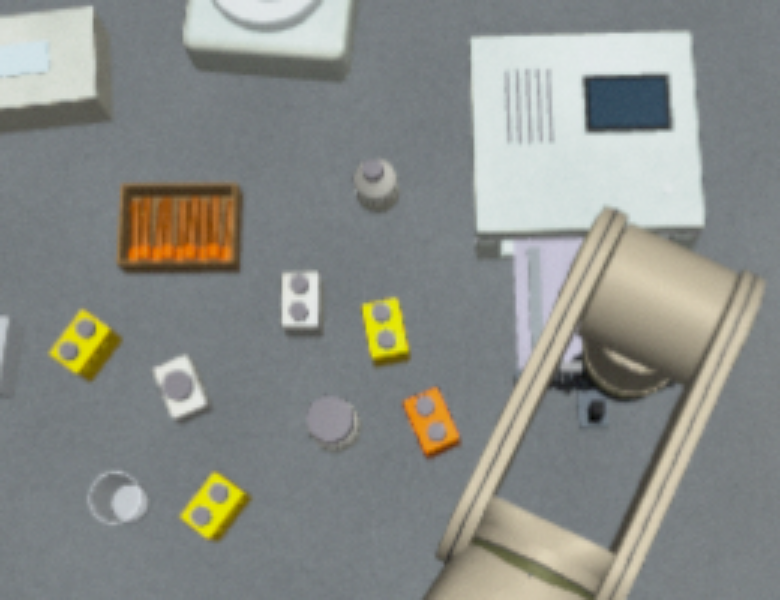

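The wrist view shows the tray out, the wall at (220–416, 200–228), the steel rail at (366–385, 230–343) on the +y side, and the post at (317,180). Next I'll compute the corner.

```bash
python3 - <<'E'
from h import *
z=np.load("wrist2.npz",allow_pickle=True); im=z["im"];d=z["d"];p=z["p"].item(); C=cloud(p,d)
print("post",[np.round(w(p,d,u,v,.098),4) for u,v in [(309,175),(326,175),(309,191),(326,191)]])
m=(C[...,2]>.071)&(C[...,2]<.079); m[:190]=0;m[235:]=0
print("wall top",cv2.minAreaRect(C[m][:,:2].astype(np.float32)),m.sum())
m=(C[...,2]>.042)&(C[...,2]<.050); m[:232]=0;m[350:]=0;m[:,:355]=0;m[:,392:]=0
print("rail top",cv2.minAreaRect(C[m][:,:2].astype(np.float32)),m.sum())
cv2.imwrite("pics/w2c.png",cv2.resize(im[190:350,290:430],None,fx=3.7,fy=3.7,interpolation=cv2.INTER_CUBIC))
E
```

```text
post [array([ 0.4889, -0.138 ,  0.098 ]), array([ 0.4872, -0.1246,  0.098 ]), array([ 0.5021, -0.1364,  0.098 ]), array([ 0.5004, -0.1228,  0.098 ])]
wall top ((0.5258906483650208, -0.12740853428840637), (0.035857923328876495, 0.569277822971344), 7.240296363830566) 3055
rail top ((0.6181653738021851, -0.052414730191230774), (0.13631831109523773, 0.014419540762901306), 7.17556095123291) 1571
```

View pics/w2c.png

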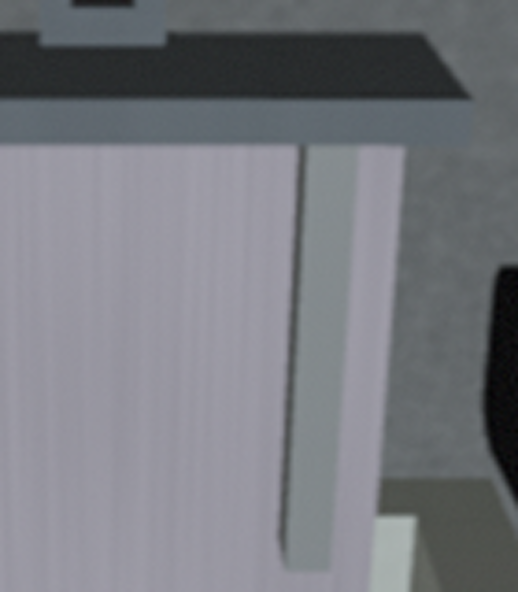

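Post, wall and rail agree: corner at about (0.538, −0.070), seat at about (0.573, −0.0875), yaw 7°. Now I'll move above the cartridge.

{"method": "send_rows", "body": {"series": [1, -70, 165, 10, 0, 0.01, 0.02, 1, -145, 331, 33, 0, 0.012, 0.036, 1, -145, 331, 33, 0, 0.012, 0.036, 1, -145, 331, 33, 0, 0.012, 0.036, 1, -145, 331, 33, 0, 0.012, 0.036, 1, -145, 331, 33, 0, 0.012, 0.036, 1, -145, 331, 33, 0, 0.012, 0.036, 1, -145, 331, 33, 0, 0.012, 0.036, 1, -145, 331, 33, 0, 0.012, 0.036, 1, -145, 331, 33, 0, 0.012, 0.036, 1, -145, 331, 33, 0, 0.012, 0.036]}}

```text
t: 7.7
position: [0.5966, 0.2143, 0.1999]
tool_rot: [-0.0, -0.043, 0.999, -0.001]
ft_force: [0.5, 0.6, 0.1]
width: 0.0853
```

```bash
python3 - <<'E'
from h import *
im,d,p=cap("wrist"); cv2.imwrite("pics/w3.png",im); np.savez("w3.npz",im=im,d=d,p=np.array(p,dtype=object))
C=cloud(p,d); s=r.sense(); print(s["position"],s["tool_rot"])
def rect(lo,hi,box):
    m=(C[...,2]>lo)&(C[...,2]<hi)&(abs(C[...,0]-.596)<.06)&(abs(C[...,1]-.216)<.05)
    q=cv2.minAreaRect(C[m][:,:2].astype(np.float32)); print(m.sum(),q)
rect(.055,.065,0); rect(.068,.078,0)
E
```

```text
[0.59680541 0.21428975 0.20036169] [-6.73743734e-05 -4.25617282e-02  9.99092924e-01 -1.35027978e-03]
2979 ((0.5949313044548035, 0.21989122033119202), (0.06658416241407394, 0.04403984174132347), 5.560770511627197)
1186 ((0.5945088267326355, 0.2199859470129013), (0.05313379690051079, 0.02140785939991474), 4.706588268280029)
```

View pics/w3.png

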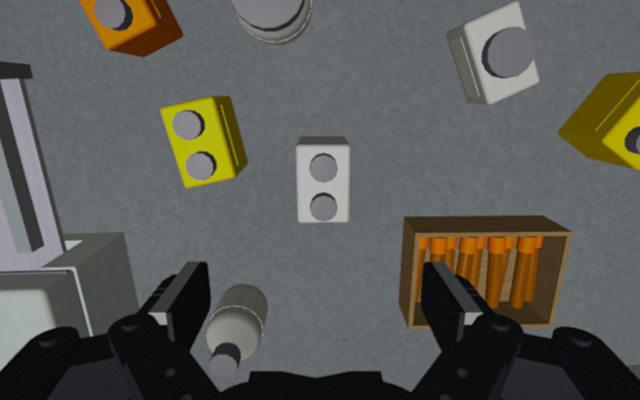

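The wrist view shows the cartridge upright at (323,180), with caps at (323,166) and (323,207). It measures 66.6 × 44.0 mm at z ≈ 0.06, as it should, and nothing stands close to the finger paths. I'll descend and grip.

{"method": "send_rows", "body": {"series": [1, 1.5, 4.5, 40, 0, 0, 0, 1, 1.5, 4.5, 80, 0, 0, 0, 1, 1.5, 4.5, 115, 0, 0, 0, 1, 1.5, 4.5, 145, 0, 0, 0, 1, 1.5, 4.5, 165, 0, 0, 0, 1, 1.5, 4.5, 175, 0, 0, 0, 1, 1.5, 4.5, 175, 0, 0, 0, -1, 1.5, 4.5, 175, 0, 0, 0, -1, 1.5, 4.5, 175, 0, 0, 0, -1, 1.5, 4.5, 175, 0, 0, 0, -1, 1.5, 4.5, 175, 0, 0, 0, -1, 1.5, 4.5, 175, 0, 0, 0, -1, 1.5, 4.5, 175, 0, 0, 0, -1, 1.5, 4.5, 175, 0, 0, 0], "force": 60}}

```text
t: 9.15
position: [0.5964, 0.2187, 0.0274]
tool_rot: [0.002, -0.043, 0.999, -0.001]
ft_force: [0.0, -0.6, 6.2]
width: 0.0433
```

{"method": "send_rows", "body": {"series": [-1, 0, 0, -15, 0, 0, 0, -1, 0, 0, -40, 0, 0, 0, -1, 0, 0, -80, 0, 0, 0, -1, 0, 0, -115, 0, 0, 0, -1, 0, 0, -130, 0, 0, 0, -1, 0, 0, -130, 0, 0, 0]}}

```text
t: 9.75
position: [0.5979, 0.2195, 0.1612]
tool_rot: [0.004, -0.043, 0.999, -0.0]
ft_force: [0.6, 0.4, -1.9]
width: 0.0429
```

```bash
python3 - <<'E'
from h import *
im,d,p=cap("wrist"); cv2.imwrite("pics/w4.png",im)
s=r.sense(); print(s["position"],s["tool_rot"],s["ft_force"],s["width"])
a=np.radians(7); R=np.array([[np.cos(a),-np.sin(a)],[np.sin(a),np.cos(a)]])
post=np.array([.495,-.1304]); 
print("seat",post+R@[.083,.033],"pre",post+R@[.093,.023])
goto([*(post+R@[.095,.021]),.15],97)
E
```

```text
[0.59643371 0.21905442 0.15817897] [ 2.45754706e-03 -4.26683933e-02  9.99085953e-01 -7.92047316e-04] [-0.0348646  -0.38646443 -2.78049305] 0.042935436212900885
seat [ 0.57335964 -0.08753082] pre [ 0.5845038  -0.09623759]
shift mm [  36.7 -315.     8.6] rot [-0.0019  0.0048 -0.0368] t 9.8
```

View pics/w4.png

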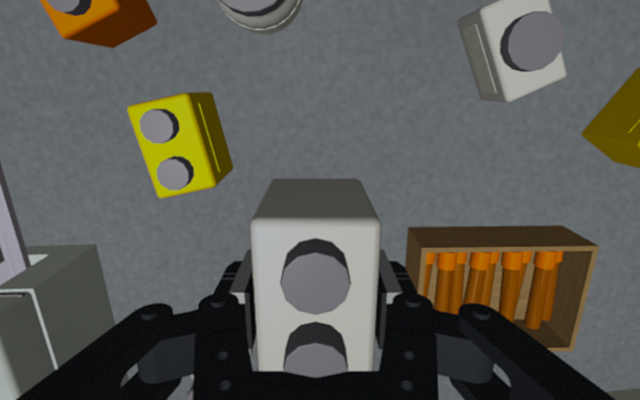

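{"method": "send_rows", "body": {"series": [-1, 20, -150, 0, 0, 0, -0.02, -1, 37, -315, 9, 0, 0.005, -0.037, -1, 37, -315, 9, 0, 0.005, -0.037, -1, 37, -315, 9, 0, 0.005, -0.037, -1, 37, -315, 9, 0, 0.005, -0.037, -1, 37, -315, 9, 0, 0.005, -0.037, -1, 37, -315, 9, 0, 0.005, -0.037, -1, 37, -315, 9, 0, 0.005, -0.037, -1, 37, -315, 9, 0, 0.005, -0.037, -1, 37, -315, 9, 0, 0.005, -0.037, -1, 37, -315, 9, 0, 0.005, -0.037, -1, 37, -315, 9, 0, 0.005, -0.037]}}

```text
t: 11.0
position: [0.5866, -0.0967, 0.1495]
tool_rot: [-0.0, -0.062, 0.998, -0.001]
ft_force: [0.0, 0.3, -1.5]
width: 0.0432
```

```bash
python3 - <<'E'
from h import *
im,d,p=cap("wrist"); cv2.imwrite("pics/w5.png",im); np.savez("w5.npz",im=im,d=d,p=np.array(p,dtype=object))
im,d,p=cap("scene"); cv2.imwrite("pics/s5.png",cv2.resize(im[190:350,260:480],None,fx=3.4,fy=3.4))
s=r.sense(); print(s["position"],s["tool_rot"],s["ft_force"],s["width"])
a=np.radians(7); R=np.array([[np.cos(a),-np.sin(a)],[np.sin(a),np.cos(a)]])
post=np.array([.495,-.1304]); print(R.T@(s["position"][:2]-post)*1000)
goto([*(post+R@[.095,.021]),.06],97)
E
```

```text
[ 0.58666453 -0.09714263  0.14965939] [ 7.81114467e-05 -6.17396654e-02  9.98091839e-01 -9.42910608e-04] [ 0.46251916 -0.0705038  -1.95769471] 0.04286181008316024
[95.03432835 21.83838047]
shift mm [ 0.  -0.7 89.7] rot [-0.0019  0.      0.0014] t 11.1
```

View pics/w5.png

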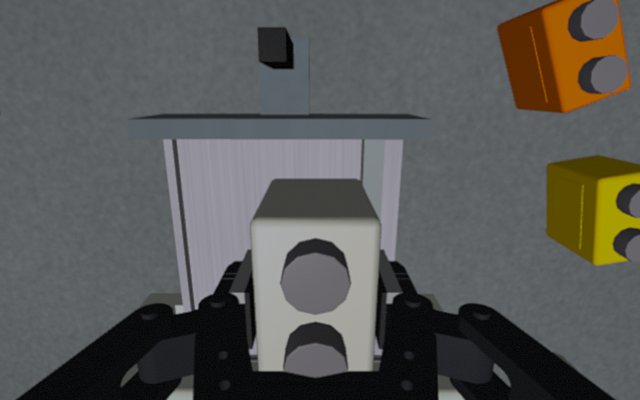

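View pics/s5.png

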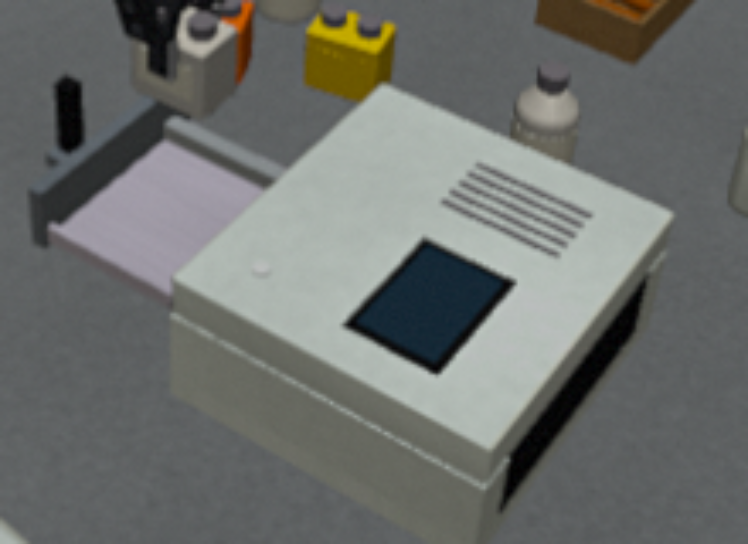

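The cartridge hangs above the tray floor, clear of the wall (row 140) and the rail (column 365–385). I'll lower it.

{"method": "send_rows", "body": {"series": [-1, 0, -1, 30, 0, 0, 0, -1, 0, -1, 55, 0, 0, 0, -1, 0, -1, 75, 0, 0, 0, -1, 0, -1, 85, 0, 0, 0, -1, 0, -1, 89, 0, 0, 0, -1, 0, -1, 91, 0, 0, 0, -1, 0, -1, 91, 0, 0, 0]}}

```text
t: 11.8
position: [0.5876, -0.0984, 0.0597]
tool_rot: [0.001, -0.062, 0.998, -0.001]
ft_force: [-0.3, 0.4, -2.2]
width: 0.0434
```

{"method": "send_rows", "body": {"series": [-1, 0, 0, 1, 0, 0, 0, -1, 0, 0, 2, 0, 0, 0, -1, 0, 0, 3, 0, 0, 0, -1, 0, 0, 3, 0, 0, 0]}}

```text
t: 12.2
position: [0.5881, -0.0986, 0.0574]
tool_rot: [0.001, -0.062, 0.998, -0.001]
ft_force: [0.3, 0.2, 1.9]
width: 0.0432
```

{"method": "send_rows", "body": {"series": [-1, 0, 0, 0, 0, 0, 0, -1, 0, 0, 0, 0, 0, 0, -1, 0, 3, 0, 0, 0, 0, -1, 0, 6, 0, 0, 0, 0, -1, 0, 9, 0, 0, 0, 0, -1, 0, 11, 0, 0, 0, 0, -1, 0, 12, 0, 0, 0, 0, -1, 0, 12, 0, 0, 0, 0]}}

```text
t: 13.0
position: [0.5867, -0.0863, 0.0574]
tool_rot: [0.001, -0.062, 0.998, -0.001]
ft_force: [-1.1, -0.1, -1.0]
width: 0.0431
```

{"method": "send_rows", "body": {"series": [-1, 3, 0, 0.3, 0, 0, 0, -1, 6, 0, 0.5, 0, 0, 0, -1, 8, 0, 0.5, 0, 0, 0, -1, 10, 0, 0.5, 0, 0, 0, -1, 11, 0, 0.5, 0, 0, 0, -1, 12, 0, 0.5, 0, 0, 0, -1, 12, 0, 0.5, 0, 0, 0]}}

```text
t: 13.7
position: [0.5751, -0.0879, 0.0573]
tool_rot: [0.002, -0.062, 0.998, -0.001]
ft_force: [1.7, -0.9, 4.3]
width: 0.0433
```

{"method": "send_rows", "body": {"series": [-1, 1, 0, 0, 0, 0, 0, -1, 2, 0, 0, 0, 0, 0, -1, 3, 0, 0, 0, 0, 0, -1, 3, 1, 0, 0, 0, 0, -1, 3, 2, 0, 0, 0, 0, -1, 3, 2, 0, 0, 0, 0]}}

```text
t: 14.3
position: [0.5732, -0.0873, 0.0576]
tool_rot: [0.003, -0.062, 0.998, -0.002]
ft_force: [9.8, -3.5, -1.9]
width: 0.0429
```

{"method": "send_rows", "body": {"series": [-1, 1, 1, 0.5, 0, 0, 0, -1, 2, 2, 1, 0, 0, 0, -1, 2, 2, 1, 0, 0, 0, -1, 2, 2, 1, 0, 0, 0, -1, 2, 2, 1, 0, 0, 0]}}

```text
t: 14.8
position: [0.5733, -0.0872, 0.0576]
tool_rot: [0.006, -0.062, 0.998, -0.004]
ft_force: [11.6, -6.6, 0.0]
width: 0.043
```

```bash
python3 - <<'E'
from h import *
s=r.sense(); print(s["position"],s["tool_rot"],s["ft_force"],s["ft_torque"],s["width"])
a=np.radians(7); R=np.array([[np.cos(a),-np.sin(a)],[np.sin(a),np.cos(a)]])
im,d,p=cap("wrist"); cv2.imwrite("pics/w6.png",im); C=cloud(p,d); np.savez("w6.npz",im=im,d=d,p=np.array(p,dtype=object))
im2,d2,p2=cap("scene"); cv2.imwrite("pics/s6.png",cv2.resize(im2[190:350,260:480],None,fx=3.4,fy=3.4,interpolation=cv2.INTER_CUBIC))
for _ in range(4):
    s=r.sense(); print(np.round(R.T@s["ft_force"][:2],2),s["ft_force"][2],R.T@(s["position"][:2]-[.495,-.1304]))
    imaging.capture("top")
E
```

```text
[ 0.57328672 -0.08717038  0.05760593] [ 0.00587658 -0.06169392  0.99807048 -0.00382595] [11.61745493 -6.57667574  0.01958086] [-1.04697752 -1.58101195  0.02118068] 0.04298724871726463
[12.29 -8.98] -0.22026953572353924 [0.08296037 0.03335912]
[10.61 -7.92] -0.9279261947216946 [0.08295923 0.03334154]
[11.28 -8.45] -0.009860594885485185 [0.08298482 0.03337276]
[10.58 -7.99] 0.47569794034029567 [0.08298505 0.0333544 ]
```

View pics/w6.png

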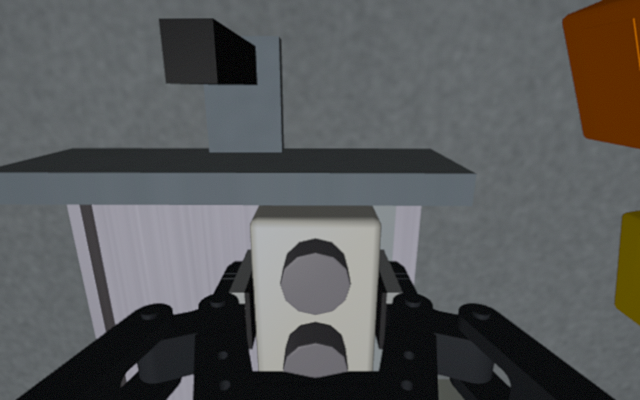

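View pics/s6.png

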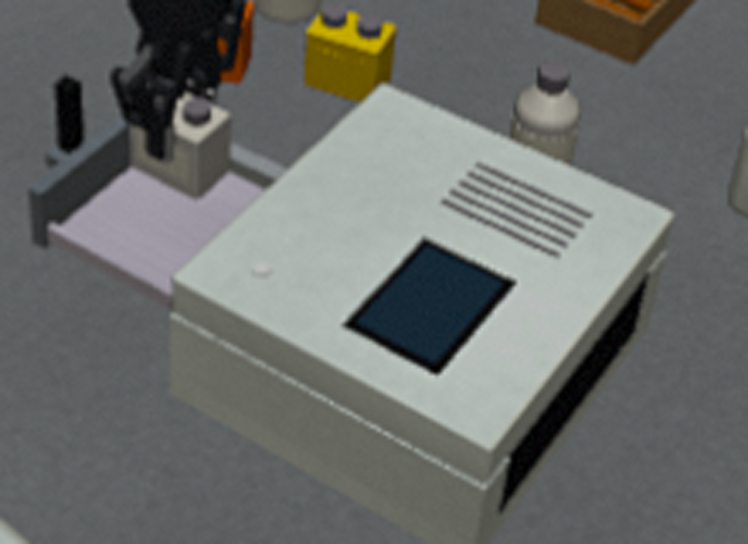

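It looks seated, but wall friction could be mimicking the rail force. I'll back off the wall slightly and press only the rail to check.

{"method": "send_rows", "body": {"series": [-1, -2, 0, 0.5, 0, 0, 0, -1, -2, 1, 0.5, 0, 0, 0, -1, -2, 2, 0.5, 0, 0, 0, -1, -2, 3, 0.5, 0, 0, 0, -1, -2, 3, 0.5, 0, 0, 0]}}

```text
t: 15.6
position: [0.5753, -0.0868, 0.0577]
tool_rot: [0.006, -0.061, 0.998, -0.006]
ft_force: [3.5, -12.5, 3.9]
width: 0.0433
```

```bash
python3 - <<'E'
from h import *
a=np.radians(7); R=np.array([[np.cos(a),-np.sin(a)],[np.sin(a),np.cos(a)]])
s=r.sense(); print(np.round(R.T@s["ft_force"][:2],2),s["ft_force"][2],R.T@(s["position"][:2]-[.495,-.1304]),s["position"][2],s["tool_rot"])
E
```

```text
[  1.95 -12.86] 3.9004697577506056 [0.08497982 0.03350207] 0.05767761634929396 [ 0.00621759 -0.06148861  0.99806983 -0.00609141]
```

```bash
python3 - <<'E'
from h import *
goto([.5733,-.0872,.0572],97)
E
```

```text
shift mm [ 2.  -0.2  0.5] rot [-0.0129  0.0117  0.0009] t 15.6
```

{"method": "send_rows", "body": {"series": [-1, 0, 1, 0.3, -0.006, 0.006, 0, -1, 1, 2, 0.5, -0.012, 0.012, 0, -1, 2, 2, 0.5, -0.012, 0.012, 0, -1, 3, 2, 0.5, -0.012, 0.012, 0, -1, 4, 2, 0.5, -0.012, 0.012, 0, -1, 4.5, 2, 0.5, -0.012, 0.012, 0, -1, 4.5, 2, 0.5, -0.012, 0.012, 0, -1, 4.5, 2, 0.5, -0.012, 0.012, 0, -1, 4.5, 2, 0.5, -0.012, 0.012, 0, -1, 4.5, 2, 0.5, -0.012, 0.012, 0]}}

```text
t: 16.6
position: [0.5732, -0.0872, 0.0575]
tool_rot: [0.003, -0.061, 0.998, -0.002]
ft_force: [15.8, -8.4, -7.5]
width: 0.0429
```

```bash
python3 - <<'E'
from h import *
a=np.radians(7); R=np.array([[np.cos(a),-np.sin(a)],[np.sin(a),np.cos(a)]])
im,d,p=cap("wrist"); C=cloud(p,d)
im2,d2,p2=cap("scene"); C2=cloud(p2,d2)
cv2.imwrite("pics/s7.png",cv2.resize(im2[190:260,260:360],None,fx=7,fy=7,interpolation=cv2.INTER_CUBIC)); cv2.imwrite("pics/w7.png",im)
m=(C[...,2]>.084)&(C[...,2]<.096); m[:215]=0;m[375:]=0;m[:,:250]=0;m[:,385:]=0
print("cart top",m.sum(),np.percentile(C[m][:,2],[5,50,95]))
P=C[m]; A=np.c_[P[:,:2],np.ones(len(P))]; print("plane",np.linalg.lstsq(A,P[:,2],rcond=None)[0])
for _ in range(3):
    s=r.sense(); print(np.round(R.T@s["ft_force"][:2],2),s["ft_force"][2],R.T@(s["position"][:2]-[.495,-.1304]),s["position"][2],s["tool_rot"],s["width"],s["t"]); imaging.capture("top")
E
```

```text
cart top 13886 [0.08788482 0.0897974  0.09330544]
plane [0.01927721 0.00106672 0.07915422]
[14.78 -9.7 ] -7.4458173802813485 [0.08282833 0.03335656] 0.05750675398934567 [ 0.0026377  -0.06128151  0.99811477 -0.00212542] 0.04287466833507621 16.7
[ 14.66 -10.43] -6.716385044524545 [0.08285303 0.03335022] 0.05754021904900163 [ 0.00266593 -0.06128985  0.99811414 -0.00214881] 0.042940189867526915 16.75
[ 14.89 -11.78] -6.430987683686558 [0.0828436  0.03336805] 0.05752647448103981 [ 0.00264883 -0.06129763  0.99811374 -0.00213174] 0.043388238829772434 16.8
```

View pics/s7.png

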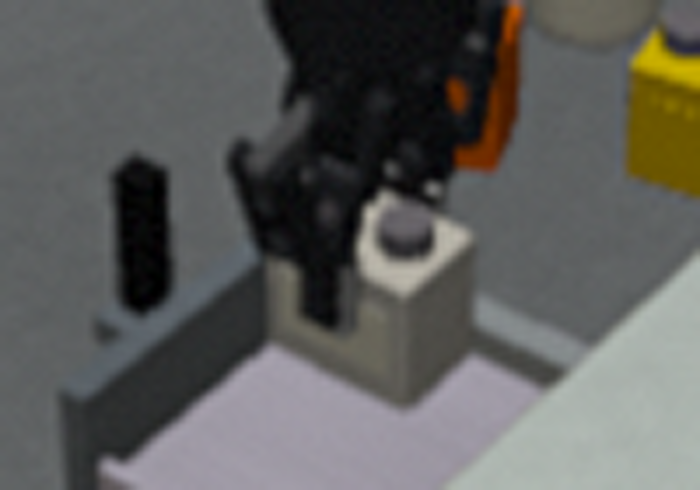

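View pics/w7.png

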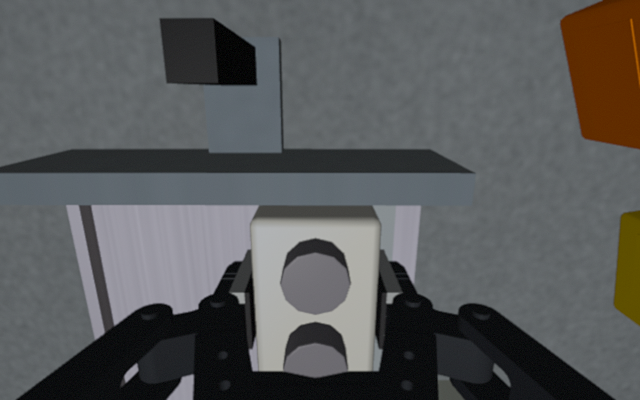

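The wall force (about 15 N) and rail force (about 10 N) are steady. The tool is pulling up slightly (Fz −7), so I'll re-press with a little more downward shift.

{"method": "send_rows", "body": {"series": [-1, 1, 1, 0.5, 0, 0, 0, -1, 2, 1.5, 1, 0, 0, 0, -1, 2, 1.5, 1.5, 0, 0, 0, -1, 2, 1.5, 1.5, 0, 0, 0, -1, 2, 1.5, 1.5, 0, 0, 0, -1, 2, 1.5, 1.5, 0, 0, 0, -1, 2, 1.5, 1.5, 0, 0, 0, -1, 2, 1.5, 1.5, 0, 0, 0]}}

```text
t: 17.65
position: [0.5733, -0.0872, 0.0575]
tool_rot: [0.005, -0.061, 0.998, -0.003]
ft_force: [10.1, -4.5, 4.9]
width: 0.0432
```

```bash
python3 - <<'E'
from h import *
a=np.radians(7); R=np.array([[np.cos(a),-np.sin(a)],[np.sin(a),np.cos(a)]])
for _ in range(5):
    s=r.sense(); print(np.round(R.T@s["ft_force"][:2],2),s["ft_force"][2],R.T@(s["position"][:2]-[.495,-.1304]),s["position"][2],s["tool_rot"],s["width"],s["t"]); im,d,p=imaging.capture("top")+(imaging.camera_params("top"),)
for v,u in [(190,260),(219,220)]: pass
cv2.imwrite("pics/t8.png",cv2.resize(im[90:290,160:420],None,fx=3,fy=3))
E
```

```text
[ 9.46 -5.65] 4.87424631296431 [0.08297696 0.03334141] 0.057524428982457215 [ 0.00503778 -0.06126276  0.99810332 -0.0033562 ] 0.043150993759984796 17.65
[ 8.91 -6.36] 4.653385967361788 [0.08295366 0.033363  ] 0.0574797067208016 [ 0.00501082 -0.06127481  0.99810275 -0.00334511] 0.04301692507025784 17.7
[ 9.15 -5.84] 4.679460419844191 [0.08295724 0.03335758] 0.057500056250386136 [ 0.00501553 -0.06127592  0.99810266 -0.00334519] 0.04328336945106904 17.75
[ 8.95 -6.47] 4.066177413003249 [0.08297263 0.03333823] 0.05750269707796904 [ 0.00502671 -0.0612847   0.99810204 -0.00335247] 0.0430699566516933 17.8
[ 9.07 -6.74] 3.6386083204830064 [0.08298567 0.03332419] 0.05754219009001006 [ 0.00505103 -0.06127367  0.99810251 -0.00337706] 0.04314745386655384 17.85
```

View pics/t8.png

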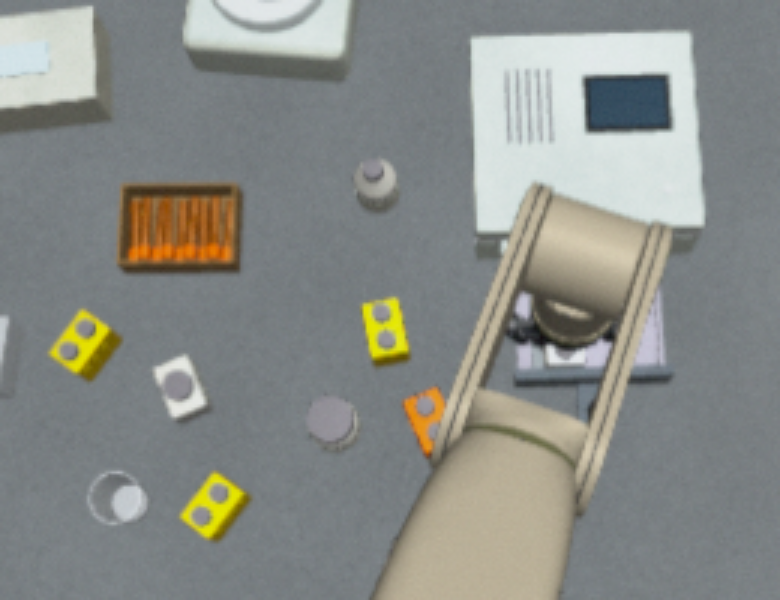

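The bystanders in view stand where they did at the start, the tray is out, and the pressing is steady at about 9 N on the wall and 6 N on the rail. Handing in.

```bash
python3 -c "
from station import r
print(r.hand_in())"
```

```text
the job is handed in; nothing more can be done
None
```

I pulled the tray to its stop, gripped the white two-capped cartridge, lowered it onto the tray floor and pressed it into the corner. I handed in at 17.9 s, still holding it. The hand-in gives no verdict.

- **Tray:** at about 149 mm of pull it stopped, and the force rose to 21 N with no further motion. The last pictures show it still out.
- **Position:** with the held cartridge 0 to 1.5 mm off the TCP (my estimate), the cartridge came out within about 2 mm of the seat. In the check before the last press its top face was at z ≈ 0.090 m, as it should be for one standing on the floor. I could not measure its pose directly at the end.
- **Forces:** net tool forces were steady at about 9 N along the wall direction and 6 N along the rail direction. The downward push on the floor was roughly 6 N including the cartridge's weight, and the grip was set to 60 N. The shares on the wall and the rail come from the wrist force, since I had no separate contact readings.
- **Rail contact:** I checked this by backing off the wall and pushing only on the rail. The force rose to 13 N with about 0.1 mm of motion.
- **Tilt:** the tool leaned about 0.01 rad under the press. A rough plane fit to the cartridge top gave about 0.02 rad, against a limit of 0.08.
- **One disagreement:** one press left the tool pulling up (Fz about −7 N), so I re-pressed with more downward shift, which fixed it.
- **Bystanders:** in the last top picture all those in view stood where they started. The tube rack was outside that crop, but the arm never went near it.

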